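# Unlock the ring carrier with the mallet and hold it up level

### The job

The two rings on the carrier plate are finished: knock the fixture's brass dog all the way down flush with the mallet (not with the hand), set the mallet back down on the bench, then draw the carrier by its black handle towards the dog, out from under the two steel claws, and lift it straight up until the plate is at least 12 cm above the bench. Keep it level all the way so that both rings stay in their nests, and leave the tools and supplies around it where they are. Finish with the carrier still in the grip, held up level and still; do not put it down.

Things in the scene. Friction and masses are not known exactly. Their poses are not given: they have to be found in the camera images.
- dog (a joint): slide of the fixture's knock-down dog, in m: 0 = fully up, standing 18 mm above the fixture base, where it blocks the carrier; 0.018 = flush with the base top, so that the carrier can slide over it. A side spring holds it by friction: about 5 N pushes it down and it stays where it is left. It may start up to 3 mm down.
- dog_strike (a point): the spot to strike on top of the dog (moves with it): a brass block, 18 (x) by 30 mm (y) from above, near one end of the fixture. The spot is on its centre line, 6 mm outward (-y) of its middle and 24 to 26 mm from the carrier's end face, so the mallet's 34 mm face clears the carrier, which stands 17 mm above the base. Axes are the fixture's: y runs from the dog to the claws.
- base_top (a point): point on the top face of the dark steel fixture base, straight below the middle of the dog, 22 mm above the bench; y points to the claws. The base is bolted down, 82 mm wide (x), 180 mm long (from 23 mm on the -y side of this point to 157 mm on the +y side). The carrier lies on two 3 mm strips between side rails 10 mm high (2.5 mm play each side) that end 19 mm on the +y side of this point.
- carrier_handle (a point): the spot to grasp on the carrier's handle: a black upright bar 14 mm thick (y), 46 mm wide (x), flat sides facing along y; the spot is on its centre line, 14 mm below its top, 36 mm above the plate's top and 50 mm above its underside. x, y, z are the carrier's axes, y towards the claws. The carrier weighs about 0.3 kg, balanced under the handle, and starts with its underside 25 mm above the bench.
- nest_a (a point): where a ring's middle sits in the nest on the claws' side: a round recess 46 mm across, 5 mm deep, 33 mm along +y from the handle, 37 mm below the grasp spot. The plate is aluminium, 60 (x) by 124 (y) by 14 mm; its +y edge starts 10 to 12 mm under two steel claws (their tops 47 mm above the bench), so it lifts only after a draw of 14 mm or more along -y, over the lowered dog; 20 to 25 mm is safe.
- nest_b (a point): the same point in the other nest, on the dog's side, 33 mm along -y from the handle.
- ring_steel_mid (a point): centre of the silver ring blank, 36 mm across and 8 mm high, lying loose in one of the two nests (which one varies); its top stands 3 mm above the plate.
- ring_brass_mid (a point): centre of the brass ring blank, 30 mm across and 8 mm high, lying loose in the other nest.
- mallet_head (a point): centre of the mallet's head: a steel cylinder with white nylon faces, 34 mm across and 60 mm high, standing upright on one face on the bench, so this point is 30 mm above the bench and above the lower face. z is the head's axis; the handle points along -x. About 0.28 kg, most of it in the head.
- mallet_grip (a point): the spot to grasp on the mallet's wooden handle, 58 mm along -x from the head's axis and 30 mm above the bench. The handle is level, 18 mm wide (y) and 24 mm high, and ends 115 mm from the head's axis. The balance point is about 9 mm from the head's axis.
- red_bar: bystander: red polishing compound bar, 34x70x29 mm; origin at the centre of its underside
- chuck_key: bystander: steel T-handled chuck key lying flat, 58x47x17 mm; origin at the centre of its underside
- felt_disc: bystander: pale felt polishing wheel lying flat, 52 mm across, 14 mm high; origin at the centre of its underside
- green_disc: bystander: dark green rubber polishing wheel lying flat, 44 mm across, 10 mm high; origin at the centre of its underside

How it is judged:
By the outcome, as a careful person would: the job done as asked, in the order asked, and still so for the second after the job is handed in, while the arm keeps its last pose, push and grip.
It also fails if it takes over 51 s, if anything falls off the work surface, if the arm or the gripper's body presses on something with over 40 N, if the wrist force passes 120 N, or if a joint passes its speed limit or range.

### The arm

A 6-joint arm with a two-finger parallel gripper is mounted at the origin on a cart in front of the work surface, level with it; the furniture and walls round the work are solid. World frame = base frame: x ahead of the robot, y to its left, z up, the work surface at z = 0. Lengths are in m, angles in degrees, forces in N, time in s.
With the tool pointing down it reaches from about 0.25 to 0.8 m from the base axis. Payload 8.5 kg.
Tool frame: the origin (TCP) lies at the very end of the fingers, on their centre line; the grasp point (between the pads) lies env.grip_depth behind it (env.grip_depth is the distance from the TCP to the grasp point, in m); z points along the fingers, y is the line along which they close (so a half turn about z gives the same grasp; the last joint's range is limited). The gripper opens to 85 mm and grips with 20 to 120 N. Pads are 22 mm wide; open, the fingers measure 114 mm over their backs; the gripper's body (76 mm by 85 mm) begins 54 mm behind the grasp point. The pads swing forward as they close: fully open they stand 13 mm farther back than shut.
Start: joints at [-76.662, 13.648, -0.773, 75.585, 0, 90], TCP at [0.121, -0.511, 0.231] pointing down, gripper open.
Joint ranges: [-152.45, 152.45], [-59.26, 108.67], [-65.41, 83.53], [-104.44, 129.93], [-82.83, 76.93], [-180, 180]. Speed limits (degrees/s): [127.2, 127.2, 159.86, 180, 180, 180].

### API

Orientations are given as a 3x3 rotation matrix whose columns are the frame's x, y, z axes.
In Python, from bench import env, viewer gives the robot as it stands.
- The arm moves only by the shell command python3 -m pendant 'ROWS'. ROWS is JSON, a list of rows, each a list of 5 numbers: the closure, from -1 (fully open) to 1 (shut), so that 0 is half open, then the shift along the tool's x, y, z in cm, then the turn about the tool's z in rad. A call has 1 to 10 rows; each row is the pose to reach, as a shift and turn from the pose commanded when the call began, along the tool's axes at that moment; what a row does not reach only later rows make up. A row lasts 1/12 s, in which the tool goes at most 41.7 mm and 7.16 degrees, less where a joint would pass 70% of its speed; a pose out of reach is approached as far as the arm can. A call with a gripper value outside its range is refused whole. The fingers move at their own pace and stop on an object; the grip force is fixed at half the most. Time passes only in rows, so rows that repeat a pose let the fingers close. It gives the time, the measured TCP pose, the force, the opening and the grip force at its end, in the units of the state.
- env.sense(): the state, without advancing time (a new reading comes with each control period).
- viewer.camera(name): name is "side" or "top" or "wrist"; returns the picture (480x640x3 uint8, red, green, blue); there is no depth.
- viewer.get_calibration(name): a dict with "camera_matrix" (3x3 intrinsics, pixels), "xyz" and "attitude" of the camera in the world; the wrist camera has in their place "tool_from_camera" (4x4, takes a point from camera to tool coordinates, whose origin is the TCP and whose axes are the flange's). Camera axes: x right, y down, z forward; pixel columns grow to the right and rows downward; lengths in m; the calibration is good to about 2 mm. The wrist camera is an equidistant fisheye: a pixel r from the principal point sees the ray r / f radians off the axis. A picture is of the moment at which its call begins: read the wrist's pose just before it. get_calibration takes no time and is no camera call.
- env.close_job(): hands the job in; it is judged then, once.
The state is a dict: "time_s": time; "joint_pos": joint angles; "qvel": joint speeds; "joint_efforts": joint torques, N m; "position": TCP position; "eef_rot": TCP orientation; "ft_force": force on the tool from outside, world axes, zero at the start; "wrist_torque": the same for the moment, N m; "gripper_width": finger opening in m; "gripper_force": force on a finger pad.
Only numpy, scipy, OpenCV 4.12 (cv2) and the standard library are available. Lean on these libraries where they do the work, as an engineer would, in place of code of your own. Each camera call takes 0.05 s, during which the arm holds its last target. There are 200 camera calls.

## Working session

There is one attempt and no reset: what is moved stays moved. The work goes in short steps, Python scripts to look and compute and a shell command to move; the robot and the scene stay as the last step left them, time stands still between calls to the robot, and variables do not carry over. Pictures are saved under pics/ and viewed, at most 10 in all, crops included, and the job is handed in when it is done.

```bash
mkdir -p pics; ls; python3 - <<'E'
from bench import env, viewer
import cv2, numpy as np
print(env.grip_depth, env.sense())
for n in("top","side"):
    cv2.imwrite(f"pics/{n}0.png",viewer.camera(n)[:,:,::-1]); print(n,viewer.get_calibration(n))
print(viewer.get_calibration("wrist"))
E
```

```text
pics
0.0187 {'time_s': 0.0, 'joint_pos': array([-7.66616510e+01,  1.36818069e+01, -8.16562400e-01,  7.55865367e+01,
       -1.14268443e-03,  8.99998168e+01]), 'qvel': array([-0.04425802,  0.00430752,  0.03834778, -0.00422739,  0.04327492,
       -0.09065487]), 'joint_efforts': array([ 1.00629975e-03, -5.38775897e+01,  3.46439052e+01,  1.83723163e-02,
        7.67570191e-05, -4.40028941e-06]), 'position': array([ 0.12101305, -0.51042162,  0.23067245]), 'eef_rot': array([[ 9.73023934e-01,  2.30703908e-01, -3.61278987e-04],
       [ 2.30704190e-01, -9.73022873e-01,  1.43731363e-03],
       [-1.99388458e-05, -1.48188914e-03, -9.99998902e-01]]), 'ft_force': array([ 0.15313777, -0.13834288,  0.61351243]), 'wrist_torque': array([-0.01256701, -0.03863995,  0.04071936]), 'gripper_force': 0.0, 'gripper_width': 0.0851078935270965}
top {'camera_matrix': array([[491.08145273,   0.        , 320.73675997],
       [  0.        , 491.08145273, 242.10205342],
       [  0.        ,   0.        ,   1.        ]]), 'xyz': array([0.3394274 , 0.10449547, 0.9856801 ]), 'attitude': array([[ 0.02595176, -0.984
[... 344 characters left out ...]
1472]), 'attitude': array([[ 0.95011446, -0.1941109 ,  0.24413823],
       [-0.3118046 , -0.57161166,  0.75897167],
       [-0.00777242, -0.79723338, -0.60362118]])}
{'camera_matrix': array([[371.64829954,   0.        , 314.79194891],
       [  0.        , 371.64829954, 233.16284539],
       [  0.        ,   0.        ,   1.        ]]), 'tool_from_camera': array([[-7.09097446e-04, -9.65654483e-01, -2.59828630e-01,
         6.49783132e-02],
       [ 9.99999696e-01, -7.68962205e-04,  1.28756290e-04,
         2.97629877e-04],
       [-3.24132485e-04, -2.59828459e-01,  9.65654735e-01,
        -1.42744074e-01],
       [ 0.00000000e+00,  0.00000000e+00,  0.00000000e+00,
         1.00000000e+00]])}
```

View pics/top0.png

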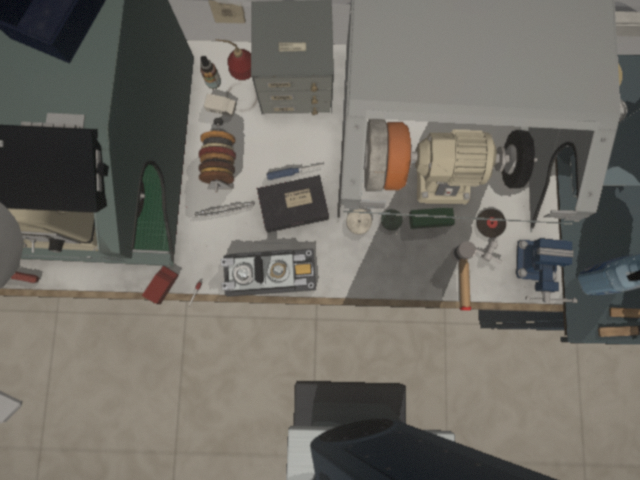

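View pics/side0.png

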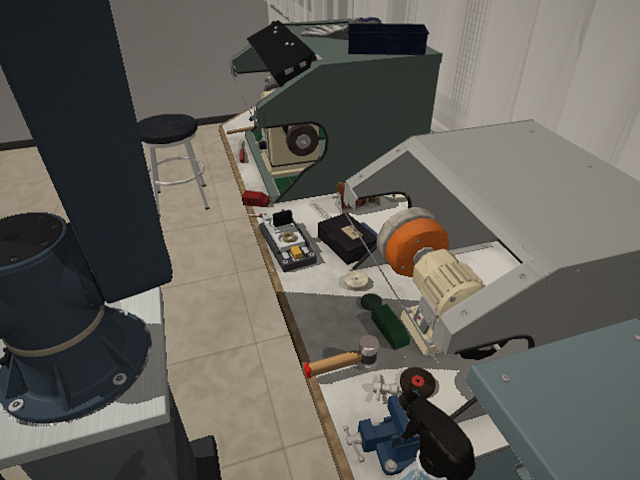

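The top view shows the fixture around (270,270) with the dog on its right end (305,270). The mallet's head is at (465,250) and its handle runs down to (465,307). The side view agrees. I'll enlarge both areas.

```bash
cat > h.py <<'E'
import numpy as np, cv2
from bench import env, viewer
def fix(name,u,v,z):
    c=viewer.get_calibration(name);K=c["camera_matrix"]
    d=c["attitude"]@np.linalg.solve(K,[u,v,1.]);return c["xyz"]+d*(z-c["xyz"][2])/d[2]
def wrist(u,v,z,p,R):
    c=viewer.get_calibration("wrist");K=c["camera_matrix"];T=c["tool_from_camera"]
    a=np.array([(u-K[0,2])/K[0,0],(v-K[1,2])/K[1,1]]);r=np.hypot(*a)
    d=np.r_[a/r*np.sin(r),np.cos(r)] if r>1e-9 else np.array([0,0,1.])
    o=p+R@T[:3,3];d=R@T[:3,:3]@d;return o+d*(z-o[2])/d[2]
def wproj(P,p,R):
    c=viewer.get_calibration("wrist");K=c["camera_matrix"];T=c["tool_from_camera"]
    q=T[:3,:3].T@(R.T@(np.asarray(P)-p)-T[:3,3]);t=np.arctan2(np.hypot(q[0],q[1]),q[2]);n=q[:2]/np.hypot(q[0],q[1])
    return K[:2,2]+K[0,0]*t*n
E
python3 - <<'E'
from h import *
im=cv2.imread("pics/top0.png")
a=cv2.resize(im[240:300,215:325],None,fx=7,fy=7,interpolation=2)[:, :770]
b=cv2.resize(im[235:315,430:580],(330,176),interpolation=2)
o=np.zeros((420+176,770,3),np.uint8);o[:420]=a;o[420:,:330]=b
cv2.imwrite("pics/crop1.png",o)
for n,u,v,z in [("head",466,250,.06),("hend",465,306,.042),("handle",260,268,.089),("dog",305,270,.038),("chuck",488,252,.0),("vise",545,260,.05),("hood",465,215,.1),("redbar",160,284,.03),("bench",465,300,0),("black",293,203,.04)]: print(n,fix("top",u,v,z).round(3))
E
```

```text
head [ 0.493 -0.172  0.06 ]
hend [ 0.388 -0.173  0.042]
handle [0.445 0.216 0.089]
dog [0.449 0.135 0.038]
chuck [ 0.5   -0.235  0.   ]
vise [ 0.479 -0.327  0.05 ]
hood [ 0.552 -0.16   0.1  ]
redbar [0.415 0.416 0.03 ]
bench [ 0.402 -0.186  0.   ]
black [0.582 0.163 0.04 ]
```

View pics/crop1.png

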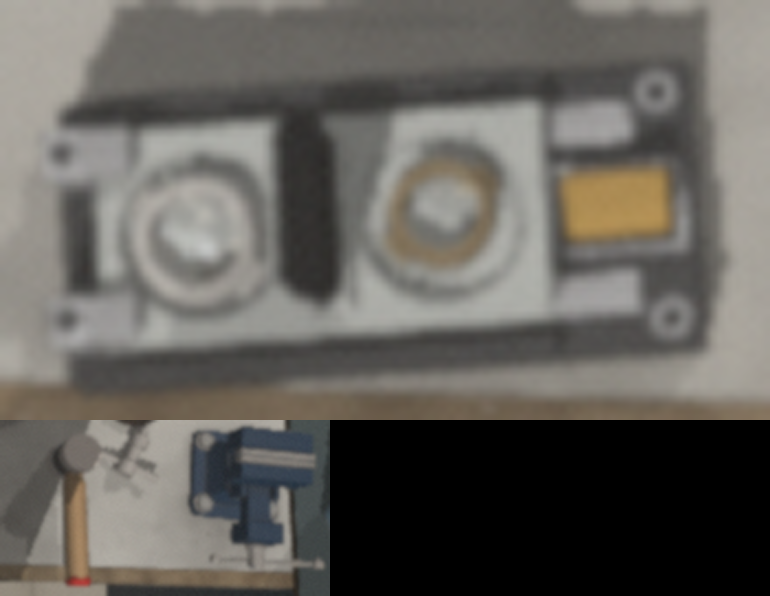

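The fixture's y runs along world +y with a few degrees of yaw, and the mallet handle points along world -x. I'll move above the mallet grip now.

```bash
python3 -m pendant '[[-1,38.3,-25.6,3,0.233],[-1,38.3,-25.6,3,0.233],[-1,38.3,-25.6,3,0.233],[-1,38.3,-25.6,3,0.233],[-1,38.3,-25.6,3,0.233],[-1,38.3,-25.6,3,0.233],[-1,38.3,-25.6,3,0.233],[-1,38.3,-25.6,3,0.233],[-1,38.3,-25.6,3,0.233],[-1,38.3,-25.6,3,0.233]]'; python3 - <<'E'
from h import *
s=env.sense();p,R=s["position"],s["eef_rot"];print(p,R)
E
```

```text
time_s: 0.93
position: [0.4026, -0.2069, 0.2043]
eef_rot: [[1.0, -0.0, -0.0], [-0.0, -1.0, 0.0], [-0.0, -0.0, -1.0]]
ft_force: [0.6, -0.2, -1.0]
gripper_width: 0.0856
gripper_force: 0.0
[ 0.40263924 -0.206899    0.20429417] [[ 9.99999974e-01 -2.16023220e-04 -6.84789663e-05]
 [-2.16022478e-04 -9.99999977e-01  1.08422733e-05]
 [-6.84813069e-05 -1.08274800e-05 -9.99999998e-01]]
```

```bash
python3 -m pendant '[[-1,3,-3.5,1,0],[-1,3,-3.5,1,0],[-1,3,-3.5,1,0],[-1,3,-3.5,1,0]]'; python3 - <<'E'
from h import *
s=env.sense();p,R=s["position"],s["eef_rot"];print(p,s["qvel"].max())
cv2.imwrite("pics/w1.png",viewer.camera("wrist")[:,:,::-1]); np.savez("w1.npz",p=p,R=R)
for P in [(.493,-.172,.06),(.388,-.173,.042),(.435,-.172,.042)]: print(wproj(P,p,R).round(0))
E
```

```text
time_s: 1.27
position: [0.4314, -0.1735, 0.1941]
eef_rot: [[1.0, 0.001, -0.001], [0.001, -1.0, 0.0], [-0.001, -0.0, -1.0]]
ft_force: [-0.1, -0.1, -0.3]
gripper_width: 0.0846
gripper_force: 0.0
[ 0.43143915 -0.17352819  0.19412634] 0.15772045161965123
[312. 140.]
[314. 266.]
[312. 212.]
```

View pics/w1.png

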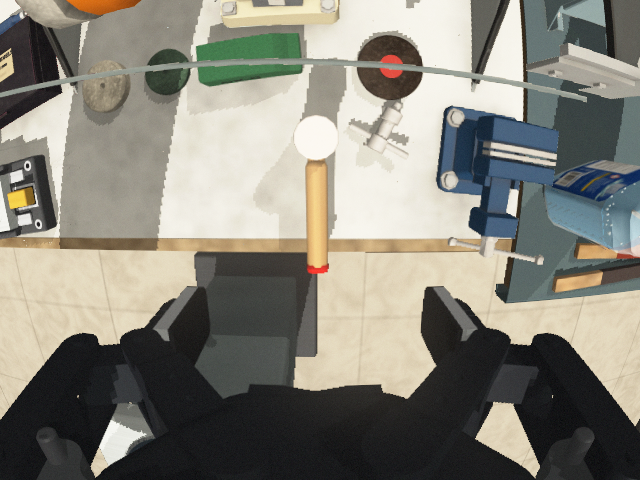

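The wrist view shows the mallet head top at (316,137), the handle centred on column ≈317 at the grip, and the end cap at (318,268). A thin grey line, probably the guard edge, crosses at row ≈63, so I'll triangulate its height.

```bash
python3 - <<'E'
from h import *
d=np.load("w1.npz");p,R=d["p"],d["R"]
for n,u,v,z in [("head",315.5,137,.06),("end",318,273,.03),("end42",318,264,.042),("grip",317,212,.042),("neck",316.5,162,.042),("chuckhandle",375,143,.01)]: print(n,wrist(u,v,z,p,R).round(4))
for z in (.0,.06,.1,.15,.2,.3): print(z,wrist(316,63,z,p,R).round(3),fix("top",465,214.5,z).round(3))
E
```

```text
head [ 0.4952 -0.1745  0.06  ]
end [ 0.3773 -0.1768  0.03  ]
end42 [ 0.3901 -0.1767  0.042 ]
grip [ 0.4347 -0.1758  0.042 ]
neck [ 0.4753 -0.1753  0.042 ]
chuckhandle [ 0.4904 -0.2268  0.01  ]
0.0 [ 0.563 -0.175  0.   ] [ 0.577 -0.19   0.   ]
0.06 [ 0.551 -0.175  0.06 ] [ 0.563 -0.172  0.06 ]
0.1 [ 0.543 -0.175  0.1  ] [ 0.553 -0.16   0.1  ]
0.15 [ 0.533 -0.174  0.15 ] [ 0.541 -0.145  0.15 ]
0.2 [ 0.524 -0.174  0.2  ] [ 0.529 -0.13   0.2  ]
0.3 [ 0.504 -0.174  0.3  ] [ 0.505 -0.1    0.3  ]
```

```bash
python3 - <<'E'
from h import *
def plane(n,a,b):
    c=viewer.get_calibration(n);K=c["camera_matrix"];f=lambda q:c["attitude"]@np.linalg.solve(K,[*q,1.])
    m=np.cross(f(a),f(b));m/=np.linalg.norm(m);return m,m@c["xyz"]
d=np.load("w1.npz");p,R=d["p"],d["R"]
T=viewer.get_calibration("wrist")["tool_from_camera"];o=p+R@T[:3,3]
for a,b in [((345,210),(600,220.5))]:
  m1,c1=plane("top",a,b)
  for q in [(0,93),(100,77),(316,62),(480,76),(585,99)]:
    t=wrist(*q,0,p,R)-o; k=(c1-m1@o)/(m1@t); print("top/wrist",q,(o+k*t).round(3))
  m2,c2=plane("side",(345,213),(412,328))
  for y in (-.3,-.17,0,.1): print(y,np.linalg.solve([m1[[0,2]],m2[[0,2]]],[c1-m1[1]*y,c2-m2[1]*y]).round(3))
print(o)
E
```

```text
top/wrist (0, 93) [ 0.521 -0.06   0.233]
top/wrist (100, 77) [ 0.509 -0.136  0.277]
top/wrist (316, 62) [ 0.508 -0.174  0.279]
top/wrist (480, 76) [ 0.507 -0.2    0.281]
top/wrist (585, 99) [ 0.505 -0.216  0.288]
-0.3 [0.547 0.111]
-0.17 [0.546 0.125]
0 [0.544 0.144]
0.1 [0.543 0.155]
[ 0.49668905 -0.17391135  0.33678484]
```

```bash
python3 - <<'E'
from h import *
d=np.load("w1.npz");p,R=d["p"],d["R"]
for z in (.05,.1,.15,.2,.25): print(z,wrist(585,99,z,p,R).round(3),fix("top",600,220.5,z).round(3),fix("side",412,328,z).round(3), "left",fix("top",345,210,z).round(3),fix("side",345,213,z).round(3))
im=cv2.imread("pics/side0.png")
cv2.imwrite("pics/s2.png",cv2.resize(im[170:420,240:540],(800,600)[:2] if 0 else (720,600),interpolation=2))
E
```

```text
0.05 [ 0.547 -0.423  0.05 ] [ 0.56  -0.438  0.05 ] [ 0.583 -0.164  0.05 ] left [0.568 0.06  0.05 ] [0.599 0.221 0.05 ]
0.1 [ 0.539 -0.379  0.1  ] [ 0.548 -0.409  0.1  ] [ 0.557 -0.203  0.1  ] left [0.556 0.062 0.1  ] [0.572 0.151 0.1  ]
0.15 [ 0.53  -0.336  0.15 ] [ 0.537 -0.38   0.15 ] [ 0.531 -0.241  0.15 ] left [0.543 0.065 0.15 ] [0.544 0.081 0.15 ]
0.2 [ 0.521 -0.293  0.2  ] [ 0.525 -0.351  0.2  ] [ 0.505 -0.279  0.2  ] left [0.531 0.067 0.2  ] [0.517 0.011 0.2  ]
0.25 [ 0.512 -0.249  0.25 ] [ 0.513 -0.322  0.25 ] [ 0.479 -0.317  0.25 ] left [0.519 0.069 0.25 ] [ 0.49  -0.059  0.25 ]
```

View pics/s2.png

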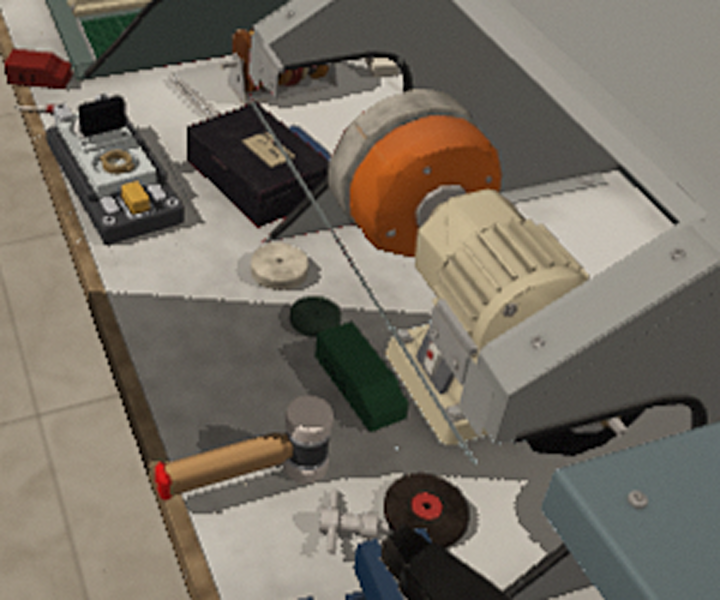

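The line is the lower edge of a guard at x≈0.54, z≈0.15, which is clear of the arm as long as I keep back from it. I'll descend and grip the mallet.

```bash
python3 -m pendant '[[-1,0.5,0.2,4,-0.018],[-1,0.5,0.2,8,-0.018],[-1,0.5,0.2,12,-0.018],[-1,0.5,0.2,15,-0.018],[-1,0.5,0.2,17,-0.018],[-1,0.5,0.2,18.2,-0.018],[-1,0.5,0.2,18.2,-0.018],[-1,0.5,0.2,18.2,-0.018]]' && python3 -m pendant '[[1,0,0,0,0],[1,0,0,0,0],[1,0,0,0,0],[1,0,0,0,0],[1,0,0,0,0],[1,0,0,0,0],[1,0,0,0,0],[1,0,0,0,0],[1,0,0,0,0],[1,0,0,0,0]]'
```

```text
time_s: 1.98
position: [0.4359, -0.1769, 0.0126]
eef_rot: [[1.0, 0.015, -0.001], [0.015, -1.0, 0.0], [-0.001, -0.0, -1.0]]
ft_force: [0.2, -0.1, -0.0]
gripper_width: 0.0851
gripper_force: 0.0
time_s: 2.82
position: [0.437, -0.1758, 0.0129]
eef_rot: [[1.0, 0.018, 0.001], [0.018, -1.0, -0.0], [0.001, 0.0, -1.0]]
ft_force: [-1.8, 0.4, 5.8]
gripper_width: 0.017
gripper_force: 61.8
```

```bash
python3 -m pendant '[[1,0,0,-2,0],[1,0,0,-5,0],[1,0,0,-9,0],[1,0,0,-12,0],[1,-2,-3,-12,0],[1,-4,-7,-12,0],[1,-4.5,-11,-12,0],[1,-4.5,-14,-12,0],[1,-4.5,-17,-12,0],[1,-4.5,-19,-12,0]]' && python3 -m pendant '[[1,0,-2,0,0],[1,0,-3,0,0],[1,0,-3,0,0],[1,0,-3,0,0]]'; python3 - <<'E'
from h import *
s=env.sense();p,R=s["position"],s["eef_rot"];print(p,R)
cv2.imwrite("pics/w2.png",viewer.camera("wrist")[:,:,::-1]); np.savez("w2.npz",p=p,R=R)
E
```

```text
time_s: 3.65
position: [0.3875, 0.0118, 0.1324]
eef_rot: [[1.0, 0.027, -0.001], [0.027, -1.0, 0.004], [-0.001, -0.004, -1.0]]
ft_force: [1.0, -1.1, -3.0]
gripper_width: 0.0173
gripper_force: 60.7
time_s: 3.98
position: [0.3886, 0.0208, 0.1324]
eef_rot: [[0.999, 0.04, -0.001], [0.04, -0.999, 0.018], [-0.001, -0.018, -1.0]]
ft_force: [-0.7, 0.1, -3.4]
gripper_width: 0.017
gripper_force: 60.6
[0.38855106 0.02075195 0.13241028] [[ 9.99188977e-01  4.02439784e-02 -1.34556373e-03]
 [ 4.02613957e-02 -9.99035499e-01  1.75240547e-02]
 [-6.39028253e-04 -1.75640165e-02 -9.99845537e-01]]
```

View pics/w2.png

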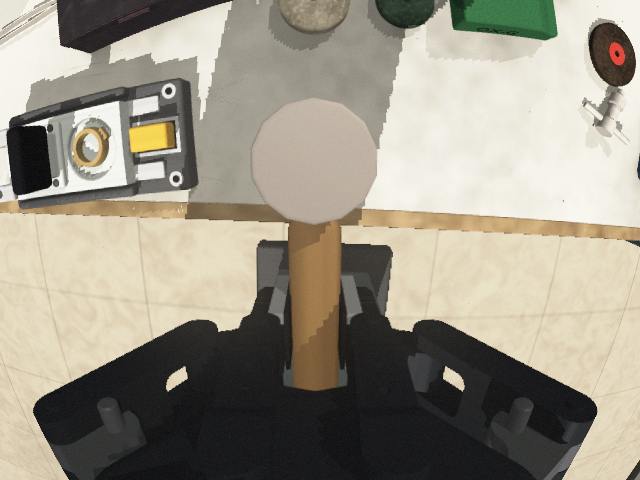

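The mallet is held straight, with its head top at (314,160). The dog's top is at about (152,137). The arm lags and tilts slightly, so I'll check the joints.

```bash
python3 - <<'E'
from h import *
s=env.sense();print(s["joint_pos"].round(2),s["qvel"].round(2),s["joint_efforts"].round(1),s["position"],s["ft_force"],s["wrist_torque"])
d=np.load("w2.npz");p,R=d["p"],d["R"]
for n,u,v,z in [("head",314,160,.132+.0187+.03),("dog",152,137,.039),("dogfarR",174,150,.039),("dog topR",172,122,.039),("hole1",169,91,.022),("hole2",176,179,.022)]: print(n,wrist(u,v,z,p,R).round(4))
print(fix("top",303.1,269,.039).round(4), fix("top",215+657/7,240+92/7,.022),fix("top",215+671/7,240+317/7,.022),fix("top",215+62/7,240+153/7,.047),fix("top",215+67/7,240+320/7,.047))
E
python3 -m pendant '[[1,0,0,0,0]]'
```

```text
[  2.24   3.99 -27.91  58.13   1.01 179.95] [-0.32  0.02 -0.04 -0.02  0.03 -0.1 ] [  0.5 -38.   32.2  -0.1   0.1  -0. ] [0.3885742  0.02059227 0.13241686] [-0.35466409 -0.26133481 -2.36988904] [-0.01931095  0.12383602 -0.01048429]
head [0.4474 0.022  0.1807]
dog [0.4523 0.1345 0.039 ]
dogfarR [0.4431 0.118  0.039 ]
dog topR [0.462  0.1195 0.039 ]
hole1 [0.4852 0.1296 0.022 ]
hole2 [0.4214 0.1237 0.022 ]
[0.451  0.1384 0.039 ] [0.48491453 0.12863024 0.022     ] [0.42128425 0.12278824 0.022     ] [0.45985016 0.29109811 0.047     ] [0.41402019 0.28698661 0.047     ]
time_s: 4.12
position: [0.3886, 0.0205, 0.1325]
eef_rot: [[0.999, 0.04, -0.001], [0.04, -0.999, 0.018], [-0.0, -0.018, -1.0]]
ft_force: [0.5, 0.2, -2.9]
gripper_width: 0.0171
gripper_force: 60.6
```

Joint 6 is at its limit. The mallet's face is round, so I'll strike with the mallet yawed about 30° instead. The fixture's yaw is ≈5.3° and the strike point is ≈(0.4517, 0.1305). I'll rotate and realign first.

```bash
python3 -m pendant '[[1,0,0,0,-0.1],[1,0,0,0,-0.2],[1,0,0,0,-0.3],[1,0,0,0,-0.4],[1,0,0,0,-0.5],[1,0,0,0,-0.5],[1,0,0,0,-0.5],[1,0,0,0,-0.5]]'; python3 - <<'E'
from h import *
s=env.sense();p,R=s["position"],s["eef_rot"];print(p.round(4),R.round(4),s["joint_pos"].round(1))
y=np.arctan2(R[1,0],R[0,0]);S=np.array([.4517,.1304]);t=S-.0585*np.array([np.cos(y),np.sin(y)])
print(y,t,R[:2,:2].T@(t-p[:2])*100)
E
```

```text
time_s: 4.78
position: [0.3886, 0.021, 0.1326]
eef_rot: [[0.859, 0.512, -0.001], [0.512, -0.859, 0.018], [0.008, -0.016, -1.0]]
ft_force: [0.6, 0.4, -1.9]
gripper_width: 0.0169
gripper_force: 60.6
[0.3886 0.021  0.1326] [[ 8.589e-01  5.122e-01 -9.000e-04]
 [ 5.122e-01 -8.587e-01  1.780e-02]
 [ 8.400e-03 -1.580e-02 -9.998e-01]] [  2.3   4.  -27.9  58.1   1.  151.5]
0.5377090718333037 [0.40145527 0.10043807] [ 5.1683213 -6.16024  ]
```

```bash
python3 -m pendant '[[1,2,-2.5,0,0],[1,4,-5,0,0],[1,5.2,-6.2,0,0],[1,5.2,-6.2,2,0],[1,5.2,-6.2,4.5,0],[1,5.2,-6.2,6,0],[1,5.2,-6.2,6,0],[1,5.2,-6.2,6,0]]'; python3 - <<'E'
from h import *
s=env.sense();p,R=s["position"],s["eef_rot"];print(p.round(4),R.round(4),s["joint_pos"].round(1))
b=p+R@[.0585,0,.0113];print("face",b, "move cm",R.T@(np.array([.4517,.1304,b[2]])-b)*100)
im=viewer.camera("top")[:,:,::-1]
cv2.imwrite("pics/t3.png",cv2.resize(im[230:310,200:330],(780,480),interpolation=2))
print((p+R@[.0585,0,-.0487]).round(4))
E
```

```text
time_s: 5.45
position: [0.4006, 0.1022, 0.0738]
eef_rot: [[0.858, 0.514, -0.003], [0.514, -0.857, 0.018], [0.007, -0.016, -1.0]]
ft_force: [0.5, -0.0, -1.6]
gripper_width: 0.0173
gripper_force: 60.6
[0.4006 0.1022 0.0738] [[ 0.8576  0.5142 -0.0027]
 [ 0.5142 -0.8575  0.0175]
 [ 0.0067 -0.0164 -0.9998]] [ 13.6   9.7 -31.1  49.1   1.  162.6]
face [0.45071011 0.13250165 0.06286115] move cm [-0.0231711   0.23111811 -0.00394567]
[0.4509 0.1315 0.1229]
```

View pics/t3.png

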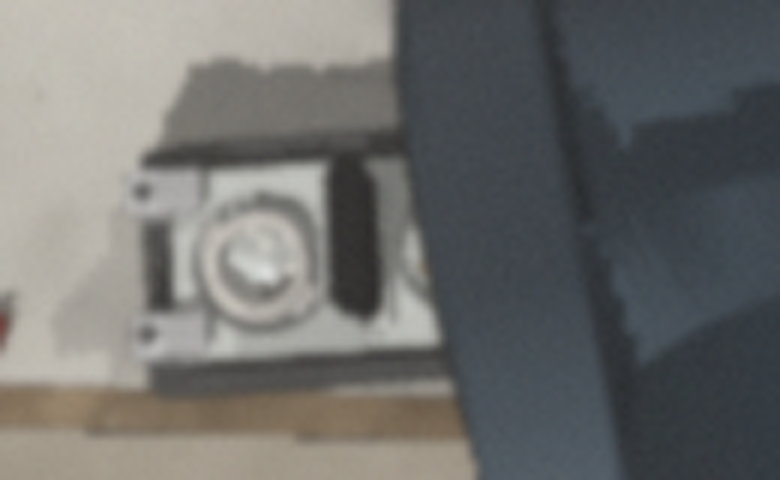

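The arm hides the dog from the top camera, so I'll descend on position and check the force.

```bash
python3 -m pendant '[[1,0,0.25,0.5,0],[1,0,0.25,1.2,0],[1,0,0.25,1.6,0],[1,0,0.25,1.8,0],[1,0,0.25,2.0,0],[1,0,0.25,2.0,0]]'; python3 -m pendant '[[1,0,0,0.2,0],[1,0,0,0.4,0],[1,0,0,0.6,0],[1,0,0,0.8,0],[1,0,0,0.8,0]]';  python3 - <<'E'
from h import *
s=env.sense();p,R=s["position"],s["eef_rot"]
b=p+R@[.0585,0,.0113];print("face",b, "move cm",R.T@(np.array([.4517,.1304,b[2]])-b)*100, s["wrist_torque"])
E
```

```text
time_s: 6.0
position: [0.4022, 0.1006, 0.0537]
eef_rot: [[0.857, 0.516, -0.001], [0.516, -0.857, 0.018], [0.008, -0.016, -1.0]]
ft_force: [0.1, -0.6, -2.4]
gripper_width: 0.0173
gripper_force: 60.7
time_s: 6.42
position: [0.4025, 0.1008, 0.0459]
eef_rot: [[0.857, 0.516, -0.001], [0.516, -0.857, 0.018], [0.009, -0.016, -1.0]]
ft_force: [-1.0, -1.2, 0.6]
gripper_width: 0.0173
gripper_force: 61.1
face [0.45265977 0.13115707 0.03510138] move cm [-0.12126659  0.01535447 -0.0013093 ] [-0.09390381 -0.00624096 -0.01204143]
```

The force has risen about 3 N, so the face is in contact. I'll keep pushing.

```bash
python3 -m pendant '[[1,-0.1,0,0.2,0],[1,-0.1,0,0.4,0],[1,-0.1,0,0.6,0],[1,-0.1,0,0.8,0],[1,-0.1,0,0.8,0]]'; python3 -m pendant '[[1,0,0,0.2,0],[1,0,0,0.35,0],[1,0,0,0.5,0],[1,0,0,0.5,0],[1,0,0,0.5,0]]'
```

```text
time_s: 6.83
position: [0.4018, 0.1005, 0.0378]
eef_rot: [[0.857, 0.516, -0.0], [0.516, -0.857, 0.018], [0.009, -0.016, -1.0]]
ft_force: [2.3, 2.2, 0.6]
gripper_width: 0.0168
gripper_force: 61.3
time_s: 7.25
position: [0.401, 0.1003, 0.0331]
eef_rot: [[0.857, 0.516, -0.001], [0.516, -0.857, 0.018], [0.008, -0.016, -1.0]]
ft_force: [-1.3, -1.3, 8.6]
gripper_width: 0.017
gripper_force: 62.9
```

```bash
python3 - <<'E'
from h import *
s=env.sense();p,R=s["position"],s["eef_rot"];print(s["wrist_torque"])
b=p+R@[.0585,0,.0113];print("face",b)
w=viewer.camera("wrist")[:,:,::-1];s=viewer.camera("side")[:,:,::-1]
o=np.zeros((600,800,3),np.uint8);o[:,:400]=cv2.resize(s[190:280,245:305],(400,600),interpolation=2);o[:300,400:]=cv2.resize(w,(400,300))
o[300:,400:]=cv2.resize(w[60:260,190:457],(400,300))
cv2.imwrite("pics/s4.png",o)
E
```

```text
[0.11172129 0.01716829 0.02434389]
face [0.45112046 0.13071175 0.02228814]
```

View pics/s4.png

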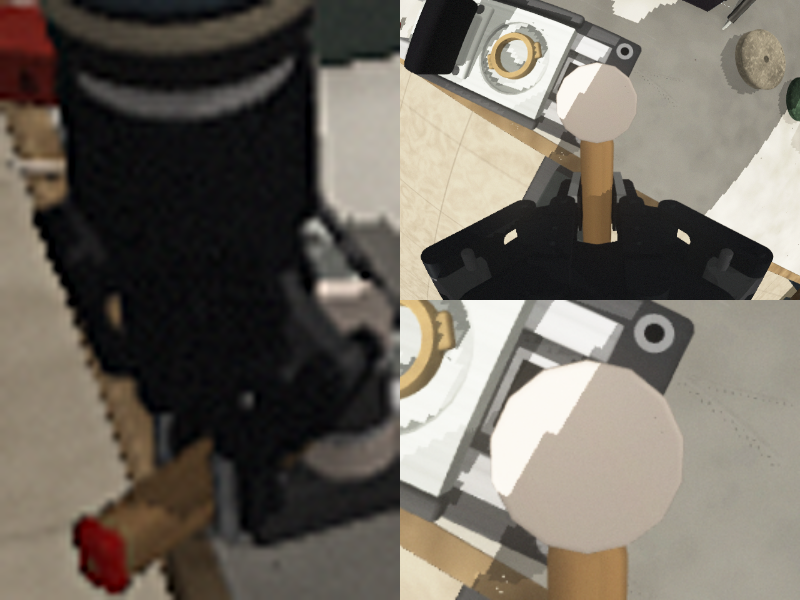

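In the wrist view the head sits over the dog, and a dark slot shows where the dog stood. The force is now about 11 N, so I'll press a little harder to confirm it is flush.

```bash
python3 -m pendant '[[1,0,0,0.08,0],[1,0,0,0.15,0],[1,0,0,0.2,0],[1,0,0,0.2,0]]'; python3 -m pendant '[[1,0,0,-2,0],[1,0,0,-5,0],[1,0,0,-7,0],[1,-2,4,-7,0],[1,-2,8,-7,0],[1,-2,8,-7,0],[1,-2,8,-7,0]]';python3 - <<'E'
from h import *
s=env.sense();p,R=s["position"],s["eef_rot"];print(p,R,s["joint_pos"].round(1))
w=viewer.camera("wrist")[:,:,::-1];np.savez("w5.npz",p=p,R=R)
cv2.imwrite("pics/w5.png",w)
E
```

```text
time_s: 7.68
position: [0.4002, 0.0999, 0.0312]
eef_rot: [[0.857, 0.516, -0.003], [0.515, -0.857, 0.017], [0.006, -0.016, -1.0]]
ft_force: [-6.3, -3.8, 18.0]
gripper_width: 0.017
gripper_force: 64.5
time_s: 8.27
position: [0.4252, 0.0186, 0.0988]
eef_rot: [[0.859, 0.513, -0.003], [0.512, -0.859, 0.017], [0.006, -0.016, -1.0]]
ft_force: [0.2, 0.3, -2.5]
gripper_width: 0.0173
gripper_force: 61.5
[0.42520487 0.01860789 0.09881323] [[ 0.85866801  0.51252379 -0.00293326]
 [ 0.51249186 -0.85851461  0.01745747]
 [ 0.00642912 -0.01649345 -0.9998433 ]] [  1.8   9.4 -27.1  53.7   1.  150.9]
```

View pics/w5.png

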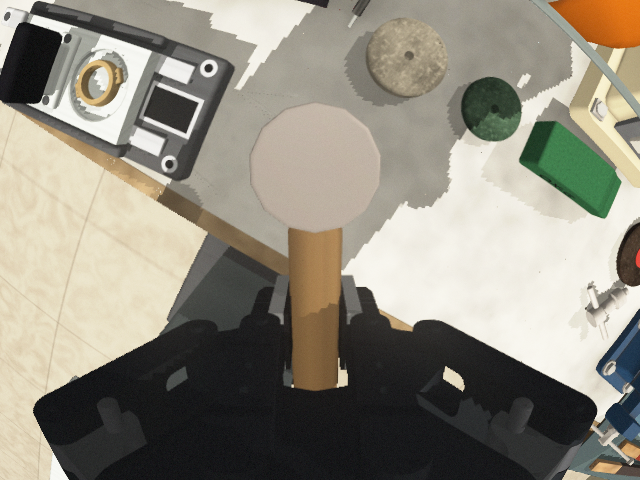

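The dog is down: its frame at (170,110) shows no brass standing up, and both nests are undisturbed. I'll take the mallet back to its original spot.

```bash
python3 -m pendant '[[1,-1.7,3.4,-1,0.1],[1,-3.5,6.9,-1,0.2],[1,-5.3,10.4,-1,0.3],[1,-7,13.8,-1,0.4],[1,-8.95,17.3,-1,0.52],[1,-8.95,17.3,-1,0.52],[1,-8.95,17.3,-1,0.52],[1,-8.95,17.3,-1,0.52]]'; python3 - <<'E'
from h import *
s=env.sense();p,R=s["position"],s["eef_rot"];print(p,R,s["joint_pos"].round(1),R.T@(np.array([.437,-.1758,.0135])-p)*100)
E
```

```text
time_s: 8.98
position: [0.4372, -0.1729, 0.1053]
eef_rot: [[1.0, 0.023, -0.003], [0.023, -1.0, 0.019], [-0.003, -0.019, -1.0]]
ft_force: [0.1, 0.2, -3.2]
gripper_width: 0.0171
gripper_force: 61.5
[ 0.43721981 -0.17294145  0.10529158] [[ 0.99973294  0.02288832 -0.0031889 ]
 [ 0.02294576 -0.99954999  0.019321  ]
 [-0.00274524 -0.01938902 -0.99980825]] [-22.2  13.4 -20.7  56.5   1.  156.5] [-3.33512608e-03  4.63197757e-01  9.17194490e+00]
```

```bash
python3 -m pendant '[[1,0,0.46,3,0],[1,0,0.46,6,0],[1,0,0.46,8,0],[1,0,0.46,8.6,0],[1,0,0.46,8.9,0],[1,0,0.46,9.1,0],[1,0,0.46,9.1,0]]'
```

```text
time_s: 9.57
position: [0.4389, -0.1766, 0.0157]
eef_rot: [[1.0, 0.023, 0.0], [0.023, -1.0, 0.018], [0.001, -0.018, -1.0]]
ft_force: [0.3, -0.2, -3.1]
gripper_width: 0.0167
gripper_force: 61.4
```

```bash
python3 -m pendant '[[1,0,0,0.1,0],[1,0,0,0.2,0],[1,0,0,0.2,0],[1,0,0,0.2,0]]'
```

```text
time_s: 9.9
position: [0.4384, -0.1772, 0.0134]
eef_rot: [[1.0, 0.022, -0.0], [0.022, -1.0, 0.018], [0.0, -0.018, -1.0]]
ft_force: [-0.4, 0.8, -1.9]
gripper_width: 0.0173
gripper_force: 61.4
```

```bash
python3 -m pendant '[[1,0,0,0.1,0],[1,0,0,0.15,0],[1,0,0,0.15,0],[1,0,0,0.15,0]]'
```

```text
time_s: 10.23
position: [0.4382, -0.177, 0.0114]
eef_rot: [[1.0, 0.022, -0.001], [0.022, -1.0, 0.018], [-0.001, -0.018, -1.0]]
ft_force: [-0.3, -0.1, -2.6]
gripper_width: 0.017
gripper_force: 61.4
```

```bash
python3 -m pendant '[[1,0,0,0.1,0],[1,0,0,0.1,0],[1,0,0,0.2,0],[1,0,0,0.2,0],[1,0,0,0.2,0]]'
```

```text
time_s: 10.65
position: [0.4382, -0.177, 0.01]
eef_rot: [[1.0, 0.022, -0.001], [0.022, -1.0, 0.018], [-0.0, -0.018, -1.0]]
ft_force: [-2.8, 0.0, 8.2]
gripper_width: 0.0172
gripper_force: 63.1
```

The mallet is in contact with the bench. Release it, rise and back off.

```bash
python3 -m pendant '[[0.6,0,0,0,0],[0.4,0,0,0,0],[0.2,0,0,0,0],[-0.2,0,0,0,0],[-0.5,0,0,0,0],[-1,0,0,0,0],[-1,0,0,0,0],[-1,0,0,0,0]]' && python3 -m pendant '[[-1,0,0,-2,0],[-1,0,0,-5,0],[-1,0,0,-9,0],[-1,0,0,-13,0],[-1,0,0,-17,0],[-1,-3,-1,-19,0],[-1,-5,-4,-19,0],[-1,-5,-7,-19,0],[-1,-5,-10,-19,0],[-1,-5,-10,-19,0]]'; python3 - <<'E'
from h import *
s=env.sense();p,R=s["position"],s["eef_rot"];print(p,R,s["joint_pos"].round(1))
w=viewer.camera("wrist")[:,:,::-1];t=viewer.camera("top")[:,:,::-1]
o=np.hstack([cv2.resize(w,(440,330)),cv2.resize(t[220:320,410:520],(360,330))]);cv2.imwrite("pics/w6.png",o)
E
```

```text
time_s: 11.32
position: [0.4383, -0.177, 0.0094]
eef_rot: [[1.0, 0.022, -0.001], [0.022, -1.0, 0.018], [-0.001, -0.018, -1.0]]
ft_force: [-0.4, 0.7, -0.5]
gripper_width: 0.0853
gripper_force: 0.0
time_s: 12.15
position: [0.3854, -0.0782, 0.2017]
eef_rot: [[1.0, 0.024, -0.0], [0.024, -1.0, 0.019], [0.0, -0.019, -1.0]]
ft_force: [-0.3, 0.1, 1.2]
gripper_width: 0.0855
gripper_force: 0.0
[ 0.38537206 -0.07819858  0.20173367] [[ 9.99707881e-01  2.41676730e-02 -2.76921203e-04]
 [ 2.41685420e-02 -9.99524303e-01  1.91585487e-02]
 [ 1.86228068e-04 -1.91596449e-02 -9.99816420e-01]] [-12.3   1.7 -19.5  69.    1.1 166.3]
```

View pics/w6.png

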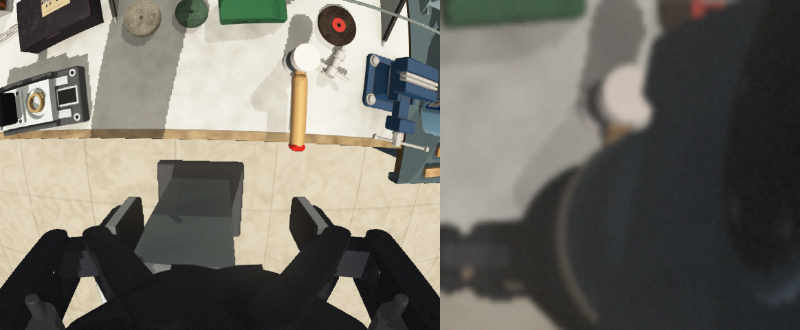

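The mallet stands upright at its original place and the tools around it are untouched. My viewing budget is spent, so from here I'll rely on numbers. Next I unwind joint 6, going to the far limit so I can also null the 1.1° tilt.

```bash
R='x'; for i in 1 2 3 4; do python3 -m pendant '[[-1,0,0,0,-0.12],[-1,0,0,0,-0.24],[-1,0,0,0,-0.36],[-1,0,0,0,-0.48],[-1,0,0,0,-0.6],[-1,0,0,0,-0.72],[-1,0,0,0,-0.84],[-1,0,0,0,-0.96],[-1,0,0,0,-1.08],[-1,0,0,0,-1.2]]' | tail -0; done; python3 -m pendant '[[-1,0,0,0,-0.12],[-1,0,0,0,-0.24],[-1,0,0,0,-0.36],[-1,0,0,0,-0.48],[-1,0,0,0,-0.6],[-1,0,0,0,-0.72],[-1,0,0,0,-0.84],[-1,0,0,0,-0.96],[-1,0,0,0,-1.06],[-1,0,0,0,-1.06]]'; python3 - <<'E'
from h import *
s=env.sense();print(s["joint_pos"].round(2),s["eef_rot"].round(4),s["position"].round(4))
E
```

```text
time_s: 16.42
position: [0.3864, -0.0825, 0.201]
eef_rot: [[0.922, -0.388, -0.001], [-0.388, -0.922, 0.018], [-0.008, -0.016, -1.0]]
ft_force: [0.2, 0.1, 0.5]
gripper_width: 0.0854
gripper_force: 0.0
[ -12.81    1.92  -19.38   69.      0.98 -170.  ] [[ 0.9218 -0.3876 -0.0013]
 [-0.3875 -0.9217  0.0178]
 [-0.0081 -0.0159 -0.9998]] [ 0.3864 -0.0825  0.201 ]Exception ignored on flushing sys.stdout:
BrokenPipeError: [Errno 32] Broken pipe
Exception ignored on flushing sys.stdout:
BrokenPipeError: [Errno 32] Broken pipe
Exception ignored on flushing sys.stdout:
BrokenPipeError: [Errno 32] Broken pipe
Exception ignored on flushing sys.stdout:
BrokenPipeError: [Errno 32] Broken pipe
```

```bash
python3 -m pendant '[[-1,0,0,0,-0.1],[-1,0,0,0,-0.17],[-1,0,0,0,-0.17]]'>/dev/null; python3 -m pendant '[[-1,0.6,1.4,0,0],[-1,1.2,2.2,0,0],[-1,1.2,2.2,0,0],[-1,1.2,2.2,0,0]]'; python3 - <<'E'
from h import *
s=env.sense();print(s["joint_pos"].round(2),s["eef_rot"].round(4),s["position"].round(4))
E
```

```text
time_s: 17.0
position: [0.3959, -0.0957, 0.2006]
eef_rot: [[0.97, -0.244, -0.003], [-0.244, -0.97, 0.009], [-0.005, -0.008, -1.0]]
ft_force: [0.4, -0.1, 0.5]
gripper_width: 0.0853
gripper_force: 0.0
[ -13.95    3.14  -18.13   69.04    0.48 -179.85] [[ 0.9698 -0.2437 -0.0031]
 [-0.2437 -0.9698  0.0094]
 [-0.0053 -0.0084 -1.    ]] [ 0.3959 -0.0957  0.2006]
```

The tilt has halved. One more push the same way.

```bash
python3 -m pendant '[[-1,0.3,1.2,0,0],[-1,0.3,2.0,0,0],[-1,0.3,2.0,0,0],[-1,0.3,2.0,0,0]]'; python3 - <<'E'
from h import *
s=env.sense();print(s["joint_pos"].round(2),s["eef_rot"].round(4),s["position"].round(4))
E
```

```text
time_s: 17.33
position: [0.3964, -0.1042, 0.2006]
eef_rot: [[0.967, -0.255, -0.005], [-0.255, -0.967, 0.0], [-0.005, 0.001, -1.0]]
ft_force: [0.7, -0.4, -0.7]
gripper_width: 0.085
gripper_force: 0.0
[-1.4690e+01  3.3900e+00 -1.7860e+01  6.9050e+01 -6.0000e-02 -1.7993e+02] [[ 9.670e-01 -2.547e-01 -5.200e-03]
 [-2.547e-01 -9.670e-01  3.000e-04]
 [-5.200e-03  1.100e-03 -1.000e+00]] [ 0.3964 -0.1042  0.2006]
```

The tilt is nulled. Now unwind to the carrier's yaw plus 180° and move above the handle.

```bash
for i in 1 2; do python3 -m pendant '[[-1,0,0,0,0.12],[-1,0,0,0,0.24],[-1,0,0,0,0.36],[-1,0,0,0,0.48],[-1,0,0,0,0.6],[-1,0,0,0,0.72],[-1,0,0,0,0.84],[-1,0,0,0,0.96],[-1,0,0,0,1.08],[-1,0,0,0,1.2]]' >/dev/null; done; python3 -m pendant '[[-1,0,0,0,0.12],[-1,0,0,0,0.24],[-1,0,0,0,0.36],[-1,0,0,0,0.39],[-1,0,0,0,0.39],[-1,0,0,0,0.39]]'>/dev/null;  python3 - <<'E'
from h import *
s=env.sense();p,R=s["position"],s["eef_rot"];print(s["time_s"],s["joint_pos"].round(2),R.round(4),p.round(4), R.T@(np.array([.4435,.219,.20])-p)*100)
E
```

```text
19.5 [-1.466e+01  3.380e+00 -1.786e+01  6.905e+01 -6.000e-02 -2.017e+01] [[-9.954e-01 -9.600e-02 -5.100e-03]
 [-9.610e-02  9.954e-01  3.000e-04]
 [ 5.100e-03  8.000e-04 -1.000e+00]] [ 0.3964 -0.104   0.2007] [-7.78913804 31.70077777  0.05274575]
```

```bash
python3 -m pendant '[[-1,-1,4,0,0],[-1,-2,8,0,0],[-1,-3,12,0,0],[-1,-4,16,0,0],[-1,-5,20,0,0],[-1,-6,24,0,0],[-1,-7,28,0,0],[-1,-7.8,31.7,0,0],[-1,-7.8,31.7,0,0],[-1,-7.8,31.7,0,0]]'; python3 -m pendant '[[-1,0,0,0,0],[-1,0,0,0,0]]'>/dev/null; python3 - <<'E'
from h import *
s=env.sense();p,R=s["position"],s["eef_rot"];print(s["joint_pos"].round(2),R.round(4),p.round(4))
w=viewer.camera("wrist")[:,:,::-1];np.savez("w7.npz",p=p,R=R,w=w)
c=wproj([.4435,.219,.089],p,R);print("handle exp",c)
x0,y0=c.astype(int)
g=cv2.cvtColor(np.ascontiguousarray(w),cv2.COLOR_BGR2GRAY)
for r in range(y0-70,y0+71,7): print(r,x0-90,' '.join(f"{v:3d}" for v in g[r,x0-90:x0+91:5]) if 0<=r<480 else '')
E
```

```text
time_s: 20.33
position: [0.4439, 0.2206, 0.2]
eef_rot: [[-0.995, -0.099, -0.006], [-0.099, 0.995, -0.0], [0.006, 0.001, -1.0]]
ft_force: [-0.5, -0.6, 0.8]
gripper_width: 0.0855
gripper_force: 0.0
[26.05 11.62 -8.05 70.63  0.13 20.65] [[-9.955e-01 -9.410e-02 -5.600e-03]
 [-9.410e-02  9.956e-01 -2.000e-04]
 [ 5.600e-03  3.000e-04 -1.000e+00]] [0.4439 0.2178 0.2004]
handle exp [317.23342056 230.61072006]
160 227 127 121 216 216 216 218 216 218 212 214 214 214 215 216 200 197 166 121 140 161 157 159 161 159 159 155 150 147 149 143 138 132 146 152 149 157 161
167 227  67  87  91  90  92  93  90  95  95  97  95  97  91  99  98  97  95  95  99  97 100  92  90  88  94  94  90  97  93  92  92  92  94  99  95 135 145
174 227  72 112 110 113 109 107  97  97 100  96  98  98 108  97  95  96  93  93  92  92  91  93  93  92  89  97  93  95  97  95  98  96  97  99  99  89 232
181 227 205 230 237 240 235 237 237 237 238 240 240 240 244 243 244 244 243 243 240 230 236 233 232 233 233 233 232 233 233 246 246 245 233 226 194 198 223
188 227 231 235 233 233 245 245 245 245 245 237 210 216 239 246 246 245
[... 1880 characters left out ...]
 148 146 149 155 163 161 162 161 159 165 164 162 165 242 242 245 245 245 244
279 227 236 236 234 230 228 227 228 231 230 232 231 230 212 142 144 149 155 238 238 237 238 238 237 238 239 239 239 163 163 184 192 244 245 245 246 245 245
286 227 232 231 226 222 217 226 226 222 222 225 226 225 142 137 138 140 210 235 238 237 238 238 238 239 239 241 241 243 242 243 244 245 245 246 246 246 246
293 227 221 217 213 209 216 217 218 218 216 217 181 174  59  60  60  60 179 224 235 237 239 241 239 242 240 242 243 242 242 244 245 244 246 246 246 247 246
300 227 122  54  51  51  55  49  52  49  51  49  58  53  56  56  54  56  55 222 231 235 239 239 240 242 242 243 242 242 244 245 244 245 246 245 246 247 247
```

```bash
python3 - <<'E'
from h import *
d=np.load("w7.npz");p,R,w=d["p"],d["R"],d["w"]
g=cv2.cvtColor(np.ascontiguousarray(w),cv2.COLOR_BGR2GRAY)
for r in (200,205,212,219,226,233,240,245): 
    c=np.where(g[r,295:345]<80)[0]+295; print(r,c.min(),c.max())
for r in range(188,202,2): print(r,(g[r,308:336]<80).sum(),end=' ')
c=[];
for r in range(205,246):
    q=np.where(g[r,300:340]<80)[0]+300;c.append((q.min()+q.max())/2)
k=np.polyfit(range(205,246),c,1);print("slope",k)
for u,v in [(k@[215,1],215),(k@[235,1],235)]: print(wrist(u,v,.089,p,R).round(4))
for v in (193,196,256,260,262): print(v,wrist(k@[v,1],v,.089,p,R).round(4), R.T@(wrist(k@[v,1],v,.089,p,R)-p)*100)
H=np.array([.4435,.219,.089]); print("exp in tool",R.T@(H-p)*100)
print(fix("top",258.8,240+207/7,.089))
E
```

```text
200 311 328
205 311 328
212 311 328
219 311 328
226 311 328
233 311 328
240 311 328
245 311 328
188 0 190 0 192 3 194 14 196 15 198 17 200 18 slope [-1.09518364e-15  3.19500000e+02]
[0.4321 0.2195 0.089 ]
[0.4465 0.2209 0.089 ]
193 [0.4166 0.218  0.089 ] [ 2.65351571  0.27607872 11.15734087]
196 [0.4187 0.2182 0.089 ] [ 2.44315203  0.27642657 11.15616326]
256 [0.4621 0.2224 0.089 ] [-1.91897768  0.28672893 11.13174522]
260 [0.4652 0.2227 0.089 ] [-2.22383558  0.28765988 11.13003878]
262 [0.4667 0.2229 0.089 ] [-2.37710287  0.28813779 11.12918087]
exp in tool [-0.03040014  0.12132352 11.1422612 ]
[0.44190225 0.21784363 0.089     ]
```

The handle is parallel to the tool, so the yaw is right, and it sits about (+0.15, +0.2) cm from the tool axis. Descend and grasp.

```bash
python3 -m pendant '[[-1,0.15,0.2,4,0],[-1,0.15,0.2,8,0],[-1,0.15,0.2,11,0],[-1,0.15,0.2,13,0],[-1,0.15,0.2,14,0],[-1,0.15,0.2,14.4,0],[-1,0.15,0.2,14.4,0],[-1,0.15,0.2,14.4,0]]' && python3 -m pendant '[[0,0,0,0,0],[0.3,0,0,0,0],[0.5,0,0,0,0],[0.6,0,0,0,0],[0.7,0,0,0,0],[0.8,0,0,0,0],[1,0,0,0,0],[1,0,0,0,0],[1,0,0,0,0],[1,0,0,0,0]]'; python3 - <<'E'
from h import *
s=env.sense();print(s["wrist_torque"].round(2),s["eef_rot"].round(4))
E
```

```text
time_s: 21.22
position: [0.4424, 0.2202, 0.0572]
eef_rot: [[-0.996, -0.093, -0.004], [-0.093, 0.996, 0.001], [0.004, 0.001, -1.0]]
ft_force: [-0.0, 0.8, -0.0]
gripper_width: 0.0856
gripper_force: 0.0
time_s: 22.05
position: [0.4419, 0.2209, 0.0568]
eef_rot: [[-0.996, -0.095, -0.005], [-0.095, 0.996, 0.001], [0.005, 0.001, -1.0]]
ft_force: [-0.8, 0.1, 5.4]
gripper_width: 0.0133
gripper_force: 59.4
[0.01 0.28 0.06] [[-9.955e-01 -9.450e-02 -4.800e-03]
 [-9.450e-02  9.955e-01  7.000e-04]
 [ 4.700e-03  1.100e-03 -1.000e+00]]
```

Gripped at 13 mm. I'll draw it towards the dog in small steps, checking the force.

```bash
python3 -m pendant '[[1,0,-0.1,-0.03,0],[1,0,-0.25,-0.03,0],[1,0,-0.4,-0.03,0],[1,0,-0.6,-0.03,0],[1,0,-0.8,-0.03,0],[1,0,-0.8,-0.03,0]]' && python3 -m pendant '[[1,0,-0.2,0,0],[1,0,-0.4,0,0],[1,0,-0.6,0,0],[1,0,-0.8,0,0],[1,0,-1.0,0,0],[1,0,-1.2,0,0],[1,0,-1.35,0,0],[1,0,-1.5,0,0],[1,0,-1.5,0,0],[1,0,-1.5,0,0]]'
```

```text
time_s: 22.55
position: [0.4426, 0.2124, 0.0568]
eef_rot: [[-0.996, -0.094, -0.005], [-0.094, 0.996, 0.0], [0.005, 0.001, -1.0]]
ft_force: [0.0, 1.3, 2.4]
gripper_width: 0.0132
gripper_force: 59.0
time_s: 23.38
position: [0.444, 0.1974, 0.0568]
eef_rot: [[-0.996, -0.094, -0.005], [-0.094, 0.996, -0.0], [0.005, 0.0, -1.0]]
ft_force: [-0.2, -0.5, 2.7]
gripper_width: 0.0134
gripper_force: 59.2
```

Drawn 23.5 mm with low force. Lift straight up, gently.

```bash
python3 -m pendant '[[1,0,0,-0.1,0],[1,0,0,-0.25,0],[1,0,0,-0.45,0],[1,0,0,-0.7,0],[1,0,0,-1,0],[1,0,0,-1.3,0],[1,0,0,-1.3,0]]' && python3 -m pendant '[[1,0,0,-0.4,0],[1,0,0,-1.1,0],[1,0,0,-2,0],[1,0,0,-3,0],[1,0,0,-4,0],[1,0,0,-5,0],[1,0,0,-6,0],[1,0,0,-6.8,0],[1,0,0,-7.3,0],[1,0,0,-7.5,0]]' && python3 -m pendant '[[1,0,0,-0.3,0],[1,0,0,-0.9,0],[1,0,0,-1.6,0],[1,0,0,-2.3,0],[1,0,0,-3,0],[1,0,0,-3.5,0],[1,0,0,-3.8,0],[1,0,0,-4,0],[1,0,0,-4,0],[1,0,0,-4,0]]'; python3 - <<'E'
from h import *
s=env.sense();p,R=s["position"],s["eef_rot"];print(p,s["wrist_torque"].round(3),s["qvel"].round(2))
w=viewer.camera("wrist")[:,:,::-1];cv2.imwrite("pics/w8.png",w)
hsv=cv2.cvtColor(np.ascontiguousarray(w),cv2.COLOR_BGR2HSV)
h0=p[2]+.0187-.037
for n,y in (("a",.033),("b",-.033)):
    N=p+R@[0,0,-.0187]; 
    f=np.array([R[0,1],R[1,1],0]); P=N+f*y+np.array([0,0,-.037+.004]); c=wproj(P,p,R);print(n,P.round(3),"expected px",c.round(0))
    x,yy=c.astype(int);q=w[yy-45:yy+46,x-45:x+46]; g=cv2.cvtColor(np.ascontiguousarray(q),cv2.COLOR_BGR2GRAY)
    print("brass px",(cv2.inRange(hsv[yy-60:yy+60,max(x-60,0):x+60],(12,70,60),(28,255,255))>0).sum())
b=cv2.inRange(hsv,(12,90,60),(28,255,255));n,l,st,ce=cv2.connectedComponentsWithStats(b)
for i in np.argsort(-st[1:,4])[:6]+1: print(st[i],ce[i].round(0))
E
```

```text
time_s: 23.97
position: [0.4443, 0.198, 0.0704]
eef_rot: [[-0.996, -0.094, -0.004], [-0.094, 0.996, 0.001], [0.004, 0.001, -1.0]]
ft_force: [-0.4, 0.1, -3.8]
gripper_width: 0.0129
gripper_force: 58.4
time_s: 24.8
position: [0.4448, 0.198, 0.1459]
eef_rot: [[-0.996, -0.094, -0.004], [-0.094, 0.996, 0.001], [0.004, 0.001, -1.0]]
ft_force: [0.6, -1.0, -3.2]
gripper_width: 0.0134
gripper_force: 58.5
time_s: 25.63
position: [0.4446, 0.1977, 0.1846]
eef_rot: [[-0.996, -0.094, -0.005], [-0.094, 0.996, 0.0], [0.005, 0.001, -1.0]]
ft_force: [-0.5, -0.2, -2.6]
gripper_width: 0.0134
gripper_force: 58.5
[0.44455088 0.19772736 0.18464134] [ 0.017 -0.052 -0.02 ] [ 0.01  0.16 -0.34 -0.18  0.06 -0.1 ]
a [0.442 0.231 0.17 ] expected px [387. 283.]
brass px 0
b [0.448 0.165 0.17 ] expected px [244. 284.]
brass px 1796
[   0  135  491   47 6612] [248. 151.]
[ 213  253   68   62 1686] [244. 281.]
[573 185  67  26 750] [607. 198.]
[ 24 378  39  42 603] [ 39. 395.]
[489 170  50  20 591] [513. 179.]
[ 47 367  41  16 357] [ 67. 374.]
```

The brass ring is seated in its nest: (244,281) against (244,284) expected. Next a numeric check of the steel ring.

```bash
python3 - <<'E'
from h import *
w=cv2.imread("pics/w8.png");g=cv2.cvtColor(w,cv2.COLOR_BGR2GRAY)
for x0,n in ((320,"a"),(180,"b")):
    q=cv2.medianBlur(g[215:350,x0:x0+135],3)
    for lo,hi in ((28,39),(39,48),(49,60)):
        c=cv2.HoughCircles(q,cv2.HOUGH_GRADIENT_ALT if 0 else cv2.HOUGH_GRADIENT,1,15,param1=100,param2=12,minRadius=lo,maxRadius=hi)
        print(n,lo,None if c is None else (c[0][:2]+[x0,215,0]).round(0).tolist())
s=env.sense();print(s["time_s"],s["position"].round(4),s["qvel"].round(2),s["gripper_width"])
E
```

```text
a 28 [[392.0, 274.0, 38.0], [384.0, 288.0, 35.0]]
a 39 [[390.0, 276.0, 41.0], [398.0, 288.0, 44.0]]
a 49 [[386.0, 284.0, 50.0], [380.0, 270.0, 54.0]]
b 28 [[242.0, 290.0, 31.0], [246.0, 272.0, 36.0]]
b 39 [[238.0, 276.0, 41.0], [240.0, 300.0, 40.0]]
b 49 [[242.0, 288.0, 54.0], [252.0, 274.0, 53.0]]
25.6833 [0.4445 0.1977 0.1845] [-0.02  0.14 -0.14 -0.02 -0.12 -0.27] 0.013309034677035637
```

The steel ring, at about (390,276), lies inside its nest at (386,284). The carrier is level and still, with its underside at about 0.15 m. I'll hand it in.

```bash
python3 -m pendant '[[1,0,0,0,0],[1,0,0,0,0],[1,0,0,0,0],[1,0,0,0,0]]' && python3 -c "
from bench import env
print(env.close_job())"
```

```text
time_s: 26.02
position: [0.4446, 0.1977, 0.1846]
eef_rot: [[-0.996, -0.094, -0.005], [-0.094, 0.996, 0.0], [0.005, 0.001, -1.0]]
ft_force: [-0.8, -0.6, -3.2]
gripper_width: 0.0131
gripper_force: 58.5
the job is handed in; nothing more can be done
None
```

The job is handed in at 26 s, with no verdict returned: the dog was knocked down flush with the mallet, the mallet set back where it stood, and the carrier drawn 23.5 mm and held level with its underside about 15 cm up, both rings in their nests by numeric image checks.

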